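# Load a tube in the reader turret and index it until the follower drops

## Robot

A 6-joint arm with a two-finger parallel gripper is mounted at the origin on a cart in front of the work surface, level with it; the furniture and walls round the work are solid. World frame = base frame: x ahead of the robot, y to its left, z up, the work surface at z = 0. Lengths are in m, angles in degrees, forces in N, time in s.
With the tool pointing down it reaches from about 0.275 to 0.85 m from the base axis. Payload 5.2 kg.
Tool frame: the origin (TCP) lies on the mounting face of the last link; the fingertips stand 173 mm ahead of it and the grasp point (between the pads) lies 155 mm ahead of it; z points along the fingers, y is the line along which they close (so a half turn about z gives the same grasp; the last joint's range is limited). The gripper opens to 85 mm and grips with 20 to 120 N. Pads are 22 mm wide; open, the fingers measure 114 mm over their backs; the gripper's body (76 mm by 85 mm) begins 54 mm behind the grasp point. The pads swing forward as they close: fully open they stand 13 mm farther back than shut.
Start: joints at [-85.531, 14.817, 87.949, -0, 77.235, -11.62], TCP at [0.152, -0.528, 0.405] pointing down, gripper open.
Joint ranges: [-179.93, 179.93], [-52.35, 119.4], [10.71, 147.94], [-69.91, 249.91], [12.55, 155.21], [-178.61, 178.61]. Speed limits (degrees/s): [147.25, 147.25, 180, 180, 180, 180].

## Interface

Orientations are given as a 3x3 rotation matrix whose columns are the frame's x, y, z axes.
In Python, from workcell import robot gives the robot as it stands.
- The arm moves only by the tool jog_arm, never from a script. Its argument "deltas" is a list of rows, each an object with "delta_pos": the shift along the tool's x, y, z each as a share of 0.25 m, from -1 to 1, a list of three; "spin": the turn about the tool's z as a share of 45 degrees, from -1 to 1; "claw": the finger opening in mm, from 0 to 85.4. A call has 1 to 20 rows; each row is the pose to reach, as a shift and turn from the pose commanded when the call began, along the tool's axes at that moment; what a row does not reach only later rows make up. A row lasts 1/12 s, in which the tool goes at most 41.7 mm and 7.16 degrees, less where a joint would pass 70% of its speed; a pose out of reach is approached as far as the arm can. A call with a number of a shift or a turn outside -1 to 1 is refused whole. A call with a gripper value outside its range is refused whole. The fingers move at their own pace and stop on an object; the grip force is fixed at half the most. Time passes only in rows, so rows that repeat a pose let the fingers close. It gives the time, the measured TCP pose, the force, the opening and the grip force at its end, in the units of the state.
- robot.read_state(): the state, without advancing time (a new reading comes with each control period).
- robot.get_image(name): name is "side" or "top" or "wrist"; returns a dict with "img" (480x640x3 uint8, red, green, blue), "fx", "fy", "cx", "cy" (pixels), "camera_from_world" (4x4, takes a point from world to camera coordinates). Camera axes: x right, y down, z forward; pixel columns grow to the right and rows downward; lengths in m; the calibration is good to about 2 mm. A picture is of the moment at which its call begins. There is no depth.
- robot.sign_off(): hands the job in; it is judged then, once.
The state is a dict: "clock": time; "joint_pos": joint angles; "qd": joint speeds; "effort": joint torques, N m; "tool_pos": TCP position; "tcp_rot": TCP orientation; "force": force on the tool from outside, world axes, zero at the start; "ft_torque": the same for the moment, N m; "grip_width": finger opening in m; "gripper_force": force on a finger pad.
Only numpy, scipy, OpenCV 4.12 (cv2) and the standard library are available. Lean on these libraries where they do the work, as an engineer would, in place of code of your own. Each camera call takes 0.05 s, during which the arm holds its last target. There are 200 camera calls.

## Task

Take the green-capped tube from the white stand and seat it upright, fully home in the empty pocket of the tube reader's turret; then turn the black knob clockwise (seen from above) until the sprung brass follower drops into the notch of the cam, and let go. Turn with feeling and stop once the follower is in: the red stop lug behind the notch must only be touched lightly, never forced against the follower. Leave the blue-capped tube, the beaker and the flask where they stand.

Things in the scene. Friction and masses are not known exactly. Their poses are not given: they have to be found in the camera images.
- green_centre (a point): Centre (52 mm above the foot) of the loose green-capped tube to load: 104 mm tall, 30 g; body 16 mm across for the lower 84 mm, green screw cap 22 mm across for the top 20 mm (the cap's middle is 42 mm above this point). z is its axis, up. It stands in one of the stand's two holes.
- blue_centre (a point): Centre of the blue-capped tube of the same size, in the stand's other hole; it stays there.
- tube_stand: White block 130x50x45 mm, fixed, 130 mm along its y. Two holes 20 mm wide and 37 mm deep at y = -40 and +40 mm; a tube in it has its foot 8 mm above the worktop. Origin at the centre of the underside.
- pocket (a point): Centre of the mouth of the turret's only pocket: an aluminium cup, 19 mm inside (flared to 25 mm at the rim), 41 mm deep, mouth 59 mm above the worktop, on an arm 70 mm from the turret's axis; turns with the knob. z up, x points outward from that axis. A tube that is home has its centre 11 mm above this point, on its z axis.
- knob_grip (a point): Middle of the black bar knob, on the turret's vertical axis, 131 mm above the worktop. The bar is 48 mm long along this point's x (which points toward the pocket), 14 mm thick along y, 26 mm tall (13 mm above and below this point); grip it across y, from above. It turns turret, pocket and cam. Clockwise from above leads to the notch.
- reader: The fixed tube reader: round white base 224 mm across, 12 mm high, origin at the centre of its underside, on the turret's axis. A grey reading head 82 mm tall stands on its edge, 91 mm and more from the axis; the pocket stops near it. At the start the notch is 0.5 to 1.4 rad of turning away; it is set differently on each reader, so its angle must be felt or seen.
- follower (a joint): Travel of the sprung brass follower toward the turret's axis, m: 0 to 0.003 while its 10 mm roller rides on the cam rim (31 mm radius; turning takes 0.05 to 0.1 Nm), about 0.0077 when on the floor of the 12 mm wide notch. The spring presses with 5 to 8 N. As it snaps in it pulls the knob on by up to 0.15 rad; then the knob is loose over 0.05 rad and stops dead both ways.
- stop_lug: Red steel lug 21x6x12 mm on the cam, the far wall of the notch: it stops the turret against the follower, 29 mm from the axis. Origin on the turret's axis, on the worktop. More than 14 N on it counts as forced (about 0.4 Nm at the knob).
- beaker: Empty clear beaker, 54 mm across, 69 mm tall, loose. Origin at the centre of its underside. Leave it.
- flask: Conical flask with pink contents, 76 mm across, 133 mm tall, loose. Origin at the centre of its underside. Leave it.
There are look-alikes about, which are no part of the job. What is shaped like the part that bears green_centre but orange is not meant.

How it is judged:
By the outcome, as a careful person would: the job done as asked, in the order asked, and still so for the second after the job is handed in, with the robot touching nothing.
It also fails if it takes over 67 s, if anything falls off the work surface, if the arm or the gripper's body presses on something with over 40 N, if the wrist force passes 120 N, or if a joint passes its speed limit or range.

## Working session

There is one attempt and no reset: what is moved stays moved. The work goes in short steps, Python scripts to look and compute and a tool call to move; the robot and the scene stay as the last step left them, time stands still between calls to the robot, and variables do not carry over. Pictures are saved under pics/ and viewed, at most 10 in all, crops included, and the job is handed in when it is done.

Besides the shell and the picture viewer there is one more tool, called after "Emit:" in YAML: its name, and indented under it one key for each argument. jog_arm: Moves the arm, as the interface text tells. Its arguments: {"type":"object","properties":{"deltas":{"type":"array","items":{"type":"object","properties":{"delta_pos":{"type":"array","items":{"type":"number","minimum":-1,"maximum":1}},"spin":{"type":"number","minimum":-1,"maximum":1},"claw":{"type":"number"}}}}},"required":["deltas"]}

```bash
ls; mkdir -p pics; python3 - <<'E'
from workcell import robot
import cv2,numpy as np,pickle
s=robot.read_state();print(s)
for n in["side","top"]:
    d=robot.get_image(n);pickle.dump(d,open(n+".pkl","wb"));cv2.imwrite(f"pics/{n}0.png",d["img"][...,::-1])
    T=np.array(d["camera_from_world"]);print(n,d["fx"],d["cx"],d["cy"],(-T[:3,:3].T@T[:3,3]).round(3))
E
```

```text
pics
{'clock': 0.0, 'joint_pos': array([-8.55314203e+01,  1.48621751e+01,  8.80118288e+01, -1.05494738e-03,
        7.72330221e+01, -1.16186308e+01]), 'qd': array([ 0.03651191, -0.02839001, -0.04064318,  0.02220045,  0.02935309,
       -0.08009918]), 'effort': array([ 8.40243229e-04, -4.46022856e+01, -2.90564293e+01, -1.67842168e-04,
        1.20041522e-02, -1.34492728e-05]), 'tool_pos': array([ 0.15241686, -0.52824453,  0.40384173]), 'tcp_rot': array([[ 9.60839929e-01,  2.77103957e-01, -1.63439325e-04],
       [ 2.77103774e-01, -9.60838194e-01,  1.86087752e-03],
       [ 3.58617780e-04, -1.83329508e-03, -9.99998255e-01]]), 'force': array([ 0.59288135,  0.23683122, -0.24186919]), 'ft_torque': array([-0.00139356, -0.03946231, -0.00463393]), 'gripper_force': 0.0, 'grip_width': 0.08528676945747911}
side 563.4272879226958 315.1066558048296 248.64542140400067 [0.294 1.043 0.488]
top 588.5275399669085 318.92618521770055 246.39850386477556 [ 0.425 -0.039  1.292]
```

View pics/top0.png

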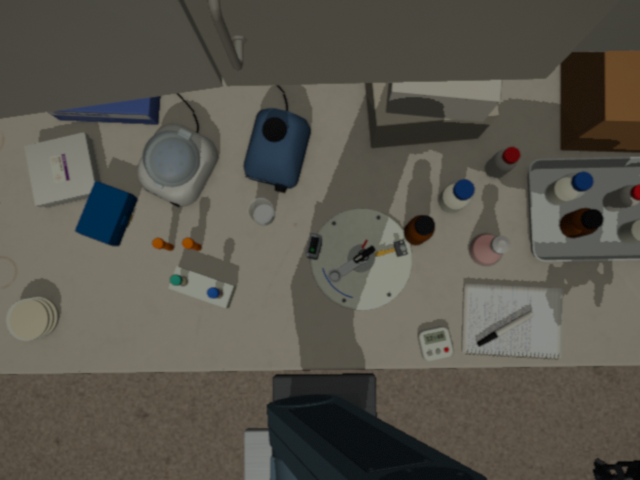

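View pics/side0.png

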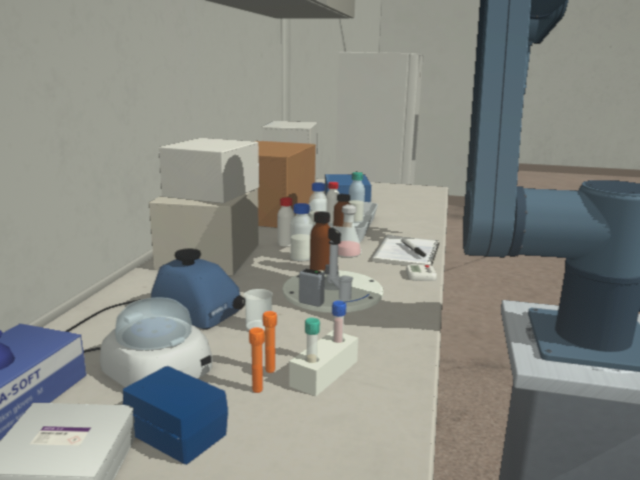

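The top view shows the green cap at (177,280), the blue cap at (213,293), the turret axis near (362,256), the pocket at (335,275), the reading head at (314,245), the follower at (385,250) and the red lug at (365,243). The orange look-alikes are at (160,243) and (190,243). The side view shows the green cap at (312,327). Next I'll measure these points.

```bash
cat > h.py <<'E'
import cv2,numpy as np,pickle
def ray(d,u,v):
    T=np.array(d["camera_from_world"]);R=T[:3,:3]
    return -R.T@T[:3,3], R.T@np.array([(u-d["cx"])/d["fx"],(v-d["cy"])/d["fy"],1])
def onz(d,u,v,z):
    c,r=ray(d,u,v);return c+r*(z-c[2])/r[2]
def cross(a,pa,b,pb):
    c1,r1=ray(a,*pa);c2,r2=ray(b,*pb);r1/=np.linalg.norm(r1);r2/=np.linalg.norm(r2)
    t=np.linalg.lstsq(np.c_[r1,-r2],c2-c1,rcond=None)[0]
    p,q=c1+t[0]*r1,c2+t[1]*r2;return (p+q)/2,np.linalg.norm(p-q)
def proj(d,p):
    q=(np.array(d["camera_from_world"])@np.r_[p,1])[:3];return np.array([d["cx"]+d["fx"]*q[0]/q[2],d["cy"]+d["fy"]*q[1]/q[2]])
def blobs(d,lo,hi,box=None,amin=15):
    h=cv2.cvtColor(d["img"],cv2.COLOR_RGB2HSV);m=cv2.inRange(h,lo,hi)
    if box: k=np.zeros_like(m);x0,y0,x1,y1=box;k[y0:y1,x0:x1]=255;m&=k
    n,l,s,c=cv2.connectedComponentsWithStats(m)
    return [(c[i].round(1).tolist(),s[i].tolist()) for i in range(1,n) if s[i][4]>=amin]
E
python3 - <<'E'
from h import *
t,s=[pickle.load(open(n+".pkl","rb")) for n in("top","side")]
G=((70,80,40),(95,255,255));B=((105,120,50),(125,255,255))
gt=blobs(t,*G,(150,260,250,310));gs=blobs(s,*G,(280,290,370,400));print(gt,gs)
bt=blobs(t,*B,(150,260,250,310));bs=blobs(s,*B,(280,290,370,400));print(bt,bs)
print(cross(t,gt[0][0],s,gs[0][0]),cross(t,bt[0][0],s,bs[0][0]))
print("green z=.112",onz(t,*gt[0][0],.112),"blue",onz(t,*bt[0][0],.112))
# base: white disk
print("red",[(c,onz(t,*c,.1)) for c,_ in blobs(t,((0,120,60),(8,255,255)),None,(340,225,390,265),4)] if 0 else "")
h=cv2.cvtColor(t["img"],cv2.COLOR_RGB2HSV)
for p in[(362,256),(335,275),(350,230),(365,243),(300,230),(375,290),(385,250),(402,248)]:print(p,h[p[1],p[0]])
im=cv2.resize(t["img"][200:315,300:420],None,fx=5,fy=5,interpolation=cv2.INTER_CUBIC)
im=np.clip(im*1.6,0,255).astype(np.uint8)
cv2.imwrite("pics/rd.png",im[...,::-1])
E
```

```text
[([175.5, 279.6], [170, 275, 12, 10, 98])] [([312.1, 325.5], [306, 318, 14, 16, 197])]
[([212.9, 292.5], [208, 288, 11, 10, 92])] [([338.7, 307.9], [333, 301, 13, 15, 166])]
(array([0.47222942, 0.27946963, 0.10400868]), np.float64(3.848732326001843e-07)) (array([0.44508502, 0.20345141, 0.1035696 ]), np.float64(0.0006148621582532923))
green z=.112 [0.47191094 0.27732999 0.112     ] blue [0.44464054 0.20168394 0.112     ]
red 
(362, 256) [30 24 32]
(335, 275) [50  8 92]
(350, 230) [ 35  29 106]
(365, 243) [  4 165  82]
(300, 230) [ 22  38 121]
(375, 290) [ 35  20 141]
(385, 250) [ 20 137 117]
(402, 248) [ 47  17 107]
```

View pics/rd.png

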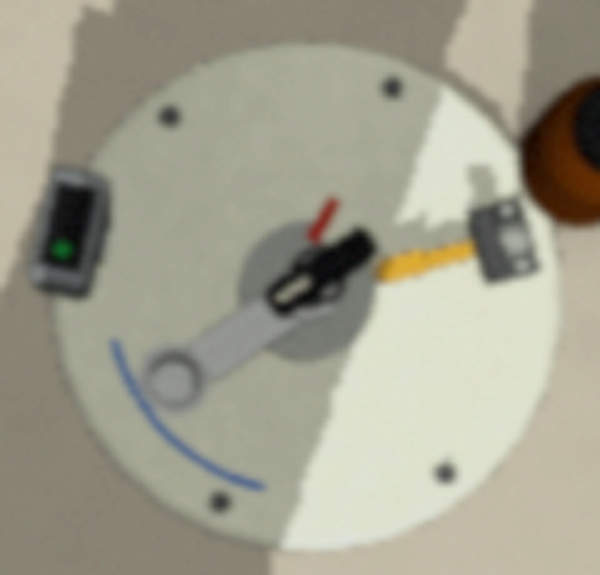

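The crop shows the base disc centred near crop (307,296), the pocket rim at (173,378) and the knob top at (321,272). The red lug is at (323,218), the brass follower runs along (385..470, 270..250), and the head is at (72,232).

```bash
python3 - <<'E'
from h import *
t=pickle.load(open("top.pkl","rb"))
f=lambda x,y:(300+(x+.5)/5-.5,200+(y+.5)/5-.5)
A=onz(t,*f(307,296),.012);P=onz(t,*f(173,378),.059);K=onz(t,*f(321,272),.144)
K1=onz(t,*f(363,245),.144);K2=onz(t,*f(277,300),.144)
print("axis",A,"pocket",P,"knob",K,"r",np.hypot(*(P-A)[:2]),np.hypot(*(P-K)[:2]))
ang=lambda v:np.degrees(np.arctan2(v[1],v[0]))
C=(A+K)/2
print("pocket ang",ang(P-C),"knob ang",ang(K2-K1),"len",np.linalg.norm(K2-K1))
for n,p,z in[("lug in",(315,238),.1),("lug out",(335,202),.1),("fol tip",(380,272),.09),("fol end",(472,250),.09),("head",(72,232),.082)]:
    q=onz(t,*f(*p),z);print(n,q,ang(q-C),np.hypot(*(q-C)[:2]))
g=np.array([.4722,.2785]);b=np.array([.445,.203]);print("stand y ang",ang(g-b), "flask",onz(t,488,248,.05),"beaker",onz(t,263,211,.07))
from workcell import robot
s=robot.read_state();R=s["tcp_rot"];print("tool shift to green", R.T@(np.array([g[0],g[1],.4038])-s["tool_pos"]),ang(R[:,0]))
E
```

```text
axis [ 0.5136512  -0.10174749  0.012     ] pocket [ 0.47707252 -0.04258485  0.059     ] knob [ 0.51378737 -0.10091429  0.144     ] r 0.0695572987385642 0.0689224506924545
pocket ang 121.9566074543323 knob ang 121.51891036223896 len 0.03995926314721401
lug in [ 0.53108403 -0.10121307  0.1       ] 0.38877022720366605 0.017365145644003224
lug out [ 0.54561061 -0.10968582  0.1       ] -14.680491477220164 0.03296758702642766
fol tip [ 0.51750039 -0.12792737  0.09      ] -81.90871345430209 0.026863899774630395
fol end [ 0.52578826 -0.16569153  0.09      ] -79.37917396294894 0.0654824517939737
head [ 0.5371499  -0.00201568  0.082     ] 76.725409707284 0.1020416888367212
stand y ang 70.18768843972003 flask [ 0.52865552 -0.36727976  0.05      ] beaker [0.61423343 0.10430728 0.07      ]
tool shift to green [ 0.53082816 -0.68654666  0.00144907] 16.088734829191203
```

```bash
cat > go.py <<'E'
import sys,numpy as np
from workcell import robot
s=robot.read_state();R=np.array(s["tcp_rot"]);x,y,z,yaw=map(float,sys.argv[1:5])
cur=np.degrees(np.arctan2(R[1,0],R[0,0]))
print("delta",(R.T@(np.array([x,y,z])-s["tool_pos"])/.25).round(4),"spin",round(((cur-yaw+180)%360-180)/45,4),"pos",np.round(s["tool_pos"],4),"yaw",round(cur,2),"F",np.round(s["force"],2),"M",np.round(s["ft_torque"],3),"w",round(s["grip_width"],4),"t",round(s["clock"],2))
E
```

Emit:
jog_arm:
  deltas:
    - {"delta_pos": [0.72, -0.92, 0], "spin": -0.8, "claw": 50}
    - {"delta_pos": [0.72, -0.92, 0], "spin": -0.8, "claw": 50}
    - {"delta_pos": [0.72, -0.92, 0], "spin": -0.8, "claw": 50}
    - {"delta_pos": [0.72, -0.92, 0], "spin": -0.8, "claw": 50}
    - {"delta_pos": [0.72, -0.92, 0], "spin": -0.8, "claw": 50}
    - {"delta_pos": [0.72, -0.92, 0], "spin": -0.8, "claw": 50}
    - {"delta_pos": [0.72, -0.92, 0], "spin": -0.8, "claw": 50}
    - {"delta_pos": [0.72, -0.92, 0], "spin": -0.8, "claw": 50}
    - {"delta_pos": [0.72, -0.92, 0], "spin": -0.8, "claw": 50}
    - {"delta_pos": [0.72, -0.92, 0], "spin": -0.8, "claw": 50}

```text
clock: 0.93
tool_pos: [0.2618, -0.2576, 0.4049]
tcp_rot: [[0.613, 0.79, 0.0], [0.79, -0.613, -0.001], [-0.001, 0.001, -1.0]]
force: [0.1, -1.3, 0.1]
grip_width: 0.0498
gripper_force: 0.0
```

```bash
python3 go.py .472 .2785 .404 122
```

```text
delta [ 2.2095e+00 -6.5130e-01  1.4000e-03] spin -1.5519 pos [ 0.2618 -0.2576  0.4049] yaw 52.17 F [ 0.08 -1.29  0.09] M [0.055 0.003 0.071] w 0.0498 t 0.93
```

Emit:
jog_arm:
  deltas:
    - {"delta_pos": [1, -0.3, 0], "spin": -0.78}
    - {"delta_pos": [1, -0.3, 0], "spin": -0.78}
    - {"delta_pos": [1, -0.3, 0], "spin": -0.78}
    - {"delta_pos": [1, -0.3, 0], "spin": -0.78}
    - {"delta_pos": [1, -0.3, 0], "spin": -0.78}
    - {"delta_pos": [1, -0.3, 0], "spin": -0.78}
    - {"delta_pos": [1, -0.3, 0], "spin": -0.78}
    - {"delta_pos": [1, -0.3, 0], "spin": -0.78}
    - {"delta_pos": [1, -0.3, 0], "spin": -0.78}

```text
validation failed for argument at $.de...
```

```bash
python3 go.py .472 .2785 .404 122
```

```text
delta [ 2.2095e+00 -6.5130e-01  1.4000e-03] spin -1.5519 pos [ 0.2618 -0.2576  0.4049] yaw 52.17 F [ 0.08 -1.29  0.09] M [0.055 0.003 0.071] w 0.0498 t 0.93
```

Each row needs the claw value, so I'll add it.

Emit:
jog_arm:
  deltas:
    - {"delta_pos": [1, -0.3, 0], "spin": -0.78, "claw": 50}
    - {"delta_pos": [1, -0.3, 0], "spin": -0.78, "claw": 50}
    - {"delta_pos": [1, -0.3, 0], "spin": -0.78, "claw": 50}
    - {"delta_pos": [1, -0.3, 0], "spin": -0.78, "claw": 50}
    - {"delta_pos": [1, -0.3, 0], "spin": -0.78, "claw": 50}
    - {"delta_pos": [1, -0.3, 0], "spin": -0.78, "claw": 50}
    - {"delta_pos": [1, -0.3, 0], "spin": -0.78, "claw": 50}
    - {"delta_pos": [1, -0.3, 0], "spin": -0.78, "claw": 50}
    - {"delta_pos": [1, -0.3, 0], "spin": -0.78, "claw": 50}

```text
clock: 1.68
tool_pos: [0.3567, -0.015, 0.4045]
tcp_rot: [[0.048, 0.999, -0.001], [0.999, -0.048, -0.001], [-0.001, -0.001, -1.0]]
force: [0.4, -1.4, -0.4]
grip_width: 0.05
gripper_force: 0.0
```

```bash
python3 go.py .472 .2785 .404 122
```

```text
delta [1.1947e+00 4.0430e-01 1.0000e-03] spin -0.7723 pos [ 0.3567 -0.015   0.4045] yaw 87.25 F [ 0.37 -1.43 -0.4 ] M [ 0.05  -0.05  -0.029] w 0.05 t 1.68
```

Emit:
jog_arm:
  deltas:
    - {"delta_pos": [1, 0.34, 0], "spin": -0.77, "claw": 50}
    - {"delta_pos": [1, 0.34, 0], "spin": -0.77, "claw": 50}
    - {"delta_pos": [1, 0.34, 0], "spin": -0.77, "claw": 50}
    - {"delta_pos": [1, 0.34, 0], "spin": -0.77, "claw": 50}
    - {"delta_pos": [1, 0.34, 0], "spin": -0.77, "claw": 50}
    - {"delta_pos": [1, 0.34, 0], "spin": -0.77, "claw": 50}
    - {"delta_pos": [1, 0.34, 0], "spin": -0.77, "claw": 50}
    - {"delta_pos": [1, 0.34, 0], "spin": -0.77, "claw": 50}
    - {"delta_pos": [1, 0.34, 0], "spin": -0.77, "claw": 50}
    - {"delta_pos": [1, 0.34, 0], "spin": -0.77, "claw": 50}

```text
clock: 2.52
tool_pos: [0.4536, 0.2289, 0.4043]
tcp_rot: [[-0.525, 0.851, -0.001], [0.851, 0.525, -0.001], [-0.0, -0.002, -1.0]]
force: [0.0, -0.4, 0.9]
grip_width: 0.05
gripper_force: 0.0
```

```bash
python3 go.py .472 .2785 .404 122; python3 - <<'E'
from workcell import robot
from h import *
d=robot.get_image("wrist");cv2.imwrite("pics/w1.png",d["img"][...,::-1])
for q in blobs(d,(70,80,40),(95,255,255),None,100):print(q,onz(d,*q[0],.112))
T=np.array(d["camera_from_world"]);print((-T[:3,:3].T@T[:3,3]).round(3))
E
```

```text
delta [0.1301 0.1667 0.0009] spin -0.0072 pos [0.4536 0.2289 0.4043] yaw 121.68 F [ 0.03 -0.43  0.87] M [-0.053 -0.02   0.006] w 0.05 t 2.52
([376.9, 183.3], [361, 168, 32, 31, 748]) [0.46990706 0.28073961 0.112     ]
[0.415 0.29  0.373]
```

View pics/w1.png

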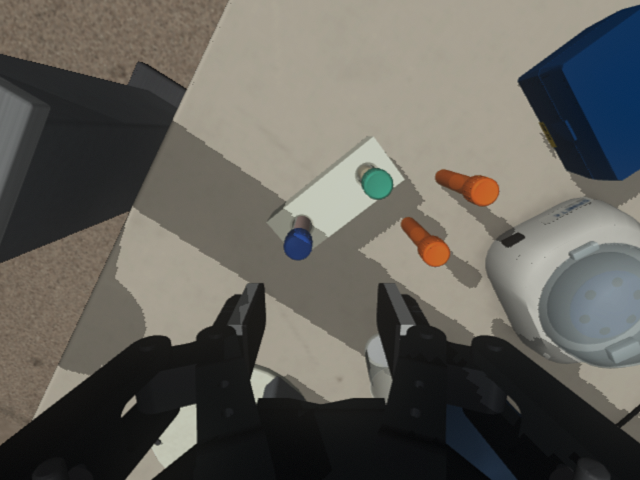

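The wrist view shows the green cap at (377,183), which agrees with the top-camera fix to within 3 mm. The blue cap is at (298,243).

Emit:
jog_arm:
  deltas:
    - {"delta_pos": [0.134, 0.164, 0], "spin": -0.007, "claw": 50}
    - {"delta_pos": [0.134, 0.164, 0], "spin": -0.007, "claw": 50}
    - {"delta_pos": [0.134, 0.164, 0.1], "spin": -0.007, "claw": 50}
    - {"delta_pos": [0.134, 0.164, 0.2], "spin": -0.007, "claw": 50}
    - {"delta_pos": [0.134, 0.164, 0.3], "spin": -0.007, "claw": 50}
    - {"delta_pos": [0.134, 0.164, 0.4], "spin": -0.007, "claw": 50}
    - {"delta_pos": [0.134, 0.164, 0.5], "spin": -0.007, "claw": 50}
    - {"delta_pos": [0.134, 0.164, 0.55], "spin": -0.007, "claw": 50}
    - {"delta_pos": [0.134, 0.164, 0.6], "spin": -0.007, "claw": 50}
    - {"delta_pos": [0.134, 0.164, 0.6], "spin": -0.007, "claw": 50}
    - {"delta_pos": [0.134, 0.164, 0.6], "spin": -0.007, "claw": 50}

```text
clock: 3.48
tool_pos: [0.4705, 0.2802, 0.2547]
tcp_rot: [[-0.531, 0.847, -0.001], [0.847, 0.531, -0.001], [0.0, -0.001, -1.0]]
force: [0.6, -0.4, 0.6]
grip_width: 0.0498
gripper_force: 0.0
```

```bash
python3 go.py .471 .279 .254 122; python3 - <<'E'
from workcell import robot
from h import *
d=robot.get_image("wrist");cv2.imwrite("pics/w2.png",d["img"][...,::-1])
for q in blobs(d,(70,80,40),(95,255,255),None,100):print(q,onz(d,*q[0],.112))
s=robot.read_state();print(proj(d,s["tool_pos"]+.142*s["tcp_rot"][:,2]))
E
```

```text
delta [-0.0051 -0.0006  0.0029] spin 0.0015 pos [0.4705 0.2802 0.2547] yaw 122.07 F [ 0.58 -0.37  0.59] M [0.039 0.02  0.012] w 0.0498 t 3.48
([326.1, 324.9], [297, 288, 60, 73, 3512]) [0.46844931 0.28490504 0.112     ]
[325.39219828 339.26515222]
```

Emit:
jog_arm:
  deltas:
    - {"delta_pos": [0, 0, 0], "spin": 0, "claw": 15}
    - {"delta_pos": [0, 0, 0], "spin": 0, "claw": 15}
    - {"delta_pos": [0, 0, 0], "spin": 0, "claw": 15}
    - {"delta_pos": [0, 0, 0], "spin": 0, "claw": 15}
    - {"delta_pos": [0, 0, 0], "spin": 0, "claw": 15}
    - {"delta_pos": [0, 0, 0], "spin": 0, "claw": 15}
    - {"delta_pos": [0, 0, 0], "spin": 0, "claw": 15}
    - {"delta_pos": [0, 0, 0], "spin": 0, "claw": 15}
    - {"delta_pos": [0, 0, 0], "spin": 0, "claw": 15}

```text
clock: 4.28
tool_pos: [0.4709, 0.2816, 0.2561]
tcp_rot: [[-0.532, 0.846, 0.003], [0.846, 0.532, 0.001], [-0.001, 0.003, -1.0]]
force: [-0.3, -1.6, 7.4]
grip_width: 0.0206
gripper_force: 58.9
```

Emit:
jog_arm:
  deltas:
    - {"delta_pos": [0, 0, -0.05], "spin": 0, "claw": 15}
    - {"delta_pos": [0, 0, -0.12], "spin": 0, "claw": 15}
    - {"delta_pos": [0, 0, -0.2], "spin": 0, "claw": 15}
    - {"delta_pos": [0, 0, -0.3], "spin": 0, "claw": 15}
    - {"delta_pos": [0, 0, -0.4], "spin": 0, "claw": 15}
    - {"delta_pos": [0, 0, -0.5], "spin": 0, "claw": 15}
    - {"delta_pos": [0, 0, -0.6], "spin": 0, "claw": 15}
    - {"delta_pos": [0, 0, -0.6], "spin": 0, "claw": 15}
    - {"delta_pos": [0, 0, -0.6], "spin": 0, "claw": 15}

```text
clock: 5.03
tool_pos: [0.4705, 0.2815, 0.4064]
tcp_rot: [[-0.532, 0.846, 0.003], [0.846, 0.532, 0.001], [-0.001, 0.004, -1.0]]
force: [0.0, -0.6, -0.7]
grip_width: 0.0209
gripper_force: 58.9
```

```bash
python3 go.py .477 -.042 .40 122; python3 - <<'E'
from workcell import robot
from h import *
d=robot.get_image("wrist");e=robot.get_image("side")
s=robot.read_state();g=proj(e,s["tool_pos"]+.16*s["tcp_rot"][:,2]);print(g)
x,y=int(g[0]),int(g[1])
c=e["img"][max(0,y-40):y+80,max(0,x-60):x+60]
cv2.imwrite("pics/w3.png",np.hstack([cv2.resize(d["img"],(400,480))[:, :],cv2.resize(c,(400,480*1))])[...,::-1])
E
```

```text
delta [-1.1093 -0.667   0.024 ] spin 0.0038 pos [0.4705 0.2815 0.4064] yaw 122.17 F [ 0.03 -0.6  -0.74] M [ 0.004  0.025 -0.071] w 0.0209 t 5.03
[314.94142129 238.96776329]
```

View pics/w3.png

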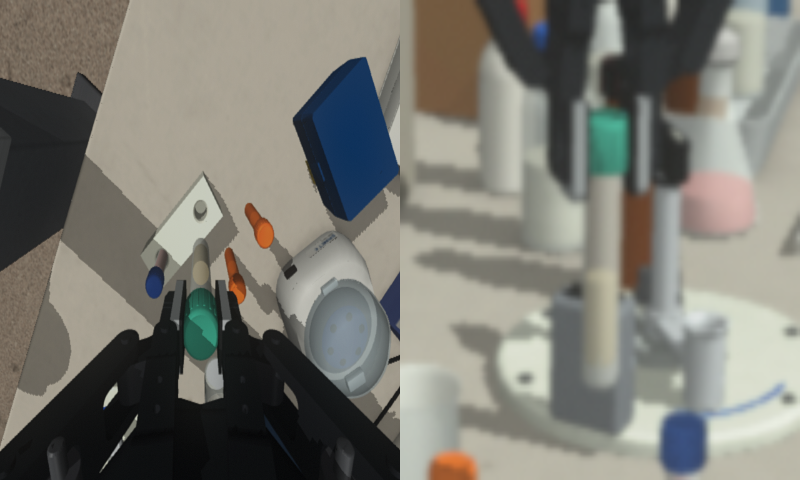

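Emit:
jog_arm:
  deltas:
    - {"delta_pos": [-0.1, -0.06, 0], "spin": 0, "claw": 15}
    - {"delta_pos": [-0.22, -0.13, 0], "spin": 0, "claw": 15}
    - {"delta_pos": [-0.35, -0.21, 0], "spin": 0, "claw": 15}
    - {"delta_pos": [-0.48, -0.29, 0], "spin": 0, "claw": 15}
    - {"delta_pos": [-0.61, -0.367, 0], "spin": 0, "claw": 15}
    - {"delta_pos": [-0.74, -0.445, 0], "spin": 0, "claw": 15}
    - {"delta_pos": [-0.85, -0.51, 0], "spin": 0, "claw": 15}
    - {"delta_pos": [-0.93, -0.56, 0], "spin": 0, "claw": 15}
    - {"delta_pos": [-1, -0.601, 0], "spin": 0, "claw": 15}
    - {"delta_pos": [-1, -0.601, 0], "spin": 0, "claw": 15}
    - {"delta_pos": [-1, -0.601, 0], "spin": 0, "claw": 15}

```text
clock: 6.05
tool_pos: [0.476, -0.0111, 0.4033]
tcp_rot: [[-0.53, 0.848, -0.003], [0.848, 0.53, 0.001], [0.002, -0.002, -1.0]]
force: [-0.9, 0.5, -0.2]
grip_width: 0.0205
gripper_force: 58.9
```

```bash
python3 go.py .477 -.042 .40 122; python3 - <<'E'
from workcell import robot
from h import *
d=robot.get_image("wrist");e=robot.get_image("side");pickle.dump((d,e),open("hov.pkl","wb"))
s=robot.read_state();p=s["tool_pos"]+.25*s["tcp_rot"][:,2];g=proj(e,p);w=proj(d,p);print("foot exp",g,w,"pocket",proj(d,[.477,-.0425,.059]),proj(e,[.477,-.0425,.059]))
x,y=int(g[0]),int(g[1]);c=e["img"][y-75:y+75,x-50:x+50]
a,b=int(w[0]),int(w[1]);print(x-50,y-75,a-100,b-150);k=d["img"][b-150:b+150,a-100:a+100]
cv2.imwrite("pics/w4.png",np.hstack([cv2.resize(k,(400,600)),cv2.resize(c,(400,600))])[...,::-1])
E
```

```text
delta [-0.1072 -0.0621  0.013 ] spin 0.0001 pos [ 0.476  -0.0111  0.4033] yaw 122.0 F [-0.95  0.52 -0.19] M [0.002 0.01  0.019] w 0.0205 t 6.05
foot exp [345.00627621 240.15292645] [323.42144809 244.58904215] pocket [305.67604174 242.75416614] [345.62946761 278.77736351]
295 165 223 94
```

View pics/w4.png

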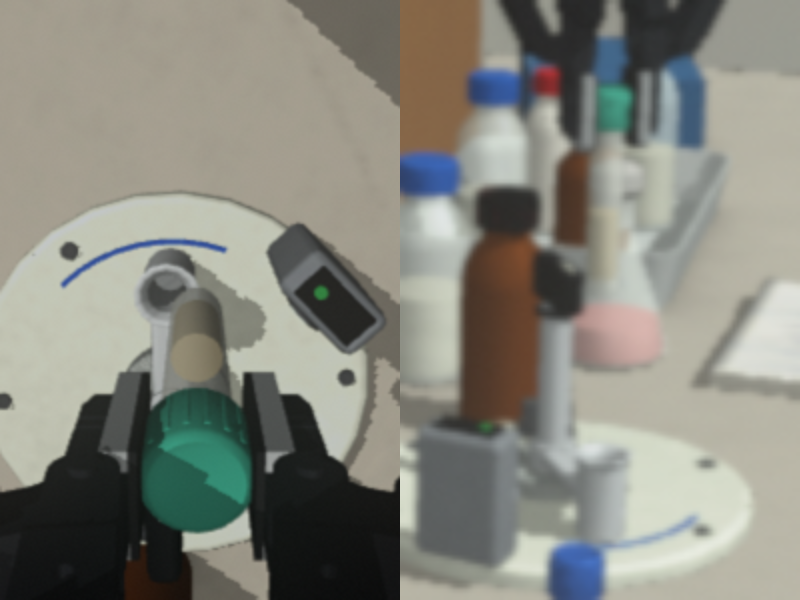

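The wrist crop shows the tube foot at full-image (322,246) and the pocket rim at (307,239.5). The side crop shows the cap at (348,191) and the foot at (346,234).

```bash
python3 - <<'E'
from workcell import robot
from h import *
d,e=pickle.load(open("hov.pkl","rb"));s=robot.read_state()
f=lambda x,y:(223+(x+.5)/2-.5,94+(y+.5)/2-.5)
g=lambda x,y:(295+(x-400+.5)/4-.5,165+(y+.5)/4-.5)
print("pocket",onz(d,*f(167,291),.059),"base?",)
R=s["tcp_rot"];tp=s["tool_pos"]
P,err=cross(d,f(198,308),e,g(603,275));print("foot",P,err,"in tool",R.T@(P-tp))
P,err=cross(d,f(196,478),e,g(614,90));print("captop",P,err,"in tool",R.T@(P-tp))
print("pocket in tool", R.T@(onz(d,*f(167,291),.059)-tp))
E
```

```text
pocket [ 0.47565191 -0.03923152  0.059     ] base?
foot [ 0.47402985 -0.0077605   0.1682201 ] 0.0017867373290557393 in tool [ 0.00223873 -0.00034354  0.23552653]
captop [ 0.47336127 -0.00971189  0.26081313] 0.000618669852622111 in tool [ 0.00112568 -0.00205461  0.14293301]
pocket in tool [-0.02548549 -0.01559201  0.34470958]
```

Emit:
jog_arm:
  deltas:
    - {"delta_pos": [-0.06, -0.03, 0], "spin": 0, "claw": 15}
    - {"delta_pos": [-0.108, -0.06, 0.0], "spin": 0, "claw": 15}
    - {"delta_pos": [-0.108, -0.06, 0.1], "spin": 0, "claw": 15}
    - {"delta_pos": [-0.108, -0.06, 0.2], "spin": 0, "claw": 15}
    - {"delta_pos": [-0.108, -0.06, 0.28], "spin": 0, "claw": 15}
    - {"delta_pos": [-0.108, -0.06, 0.31], "spin": 0, "claw": 15}
    - {"delta_pos": [-0.108, -0.06, 0.31], "spin": 0, "claw": 15}
    - {"delta_pos": [-0.108, -0.06, 0.31], "spin": 0, "claw": 15}

```text
clock: 6.82
tool_pos: [0.4781, -0.0404, 0.3274]
tcp_rot: [[-0.533, 0.846, -0.0], [0.846, 0.533, 0.0], [0.0, -0.0, -1.0]]
force: [0.6, 0.2, -0.1]
grip_width: 0.0205
gripper_force: 58.9
```

```bash
python3 go.py .477 -.042 .40 122; python3 - <<'E'
from workcell import robot
from h import *
d=robot.get_image("wrist");e=robot.get_image("side");pickle.dump((d,e),open("hov2.pkl","wb"))
s=robot.read_state();p=s["tool_pos"]+.247*s["tcp_rot"][:,2];g=proj(e,p);w=proj(d,p);print("foot exp",g,w)
x,y=int(g[0]),int(g[1]);c=e["img"][y-60:y+60,x-40:x+40]
a,b=int(w[0]),int(w[1]);print(x-40,y-60,a-80,b-110);k=d["img"][b-110:b+130,a-80:a+80]
cv2.imwrite("pics/w5.png",np.hstack([cv2.resize(k,(400,600)),cv2.resize(c,(400,600))])[...,::-1])
E
```

```text
delta [-0.0029 -0.0074 -0.2903] spin 0.0051 pos [ 0.4781 -0.0404  0.3274] yaw 122.23 F [ 0.59  0.17 -0.12] M [ 0.033 -0.017  0.018] w 0.0205 t 6.82
foot exp [344.88090162 268.83602572] [322.83103644 249.30852553]
304 208 242 139
```

View pics/w5.png

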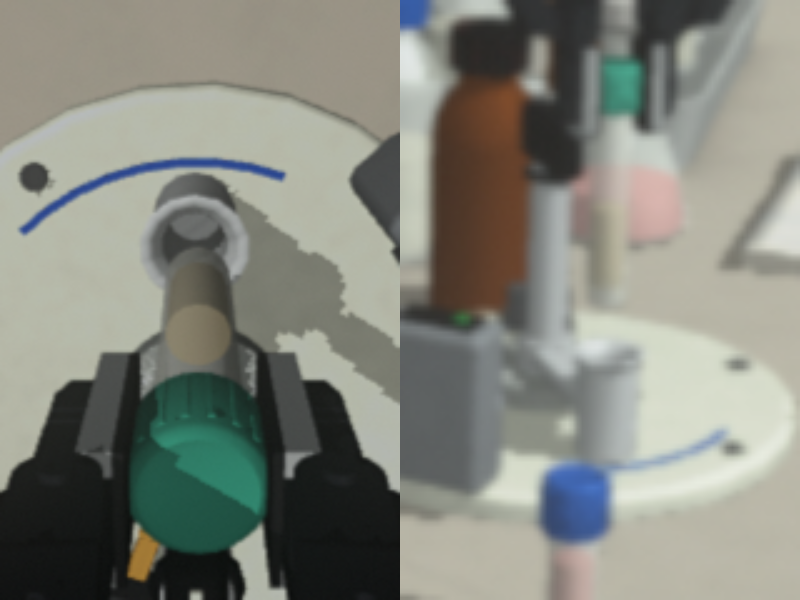

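The wrist crop shows the foot hemisphere centred near (198,281) and the rim centre near (196,243). The side crop shows the foot at (608,300), the mouth at (610,352) and the cap at (621,85).

```bash
python3 - <<'E'
from workcell import robot
from h import *
d,e=pickle.load(open("hov2.pkl","rb"));s=robot.read_state();R=s["tcp_rot"];tp=s["tool_pos"]
f=lambda x,y:(242+(x+.5)/2.5-.5,139+(y+.5)/2.5-.5)
g=lambda x,y:(304+(x-400+.5)/5-.5,208+(y+.5)/5-.5)
P=onz(d,*f(196,243),.059);F=onz(d,*f(198,281),tp[2]-.239);C=onz(d,*f(198,487),tp[2]-.145)
for n,q in(("pocket",P),("foot",F),("captop",C)):print(n,q,R.T@(q-tp)*1000)
for z in(.145,.155,.2,.239,.247):print(z,(proj(e,tp+R[:,2]*z)-[304,208])*5+[400,0])
print("pocket proj side",(proj(e,P)-[304,208])*5+[400,0])
q,er=cross(d,f(198,281),e,g(609,278));print("foot",R.T@(q-tp),er)
q,er=cross(d,f(196,243),e,g(609,353));print("pocket",R.T@(q-tp),er,q)
E
```

```text
pocket [ 0.47621329 -0.03983527  0.059     ] [  2.51131093  -1.84847719 269.48727782]
foot [ 0.47717013 -0.0403434   0.08949369] [  1.51826367  -1.26440525 238.99610331]
captop [ 0.47694965 -0.04019318  0.18349369] [  1.59902903  -1.23139221 144.9957652 ]
0.145 [613.3124262   67.33876163]
0.155 [612.41690324  91.1486889 ]
0.2 [608.44753234 196.68527114]
0.239 [605.0854357  286.07580604]
0.247 [604.4045081  304.18012862]
pocket proj side [608.860436   356.31914195]
foot [ 0.00287837 -0.00045629  0.23379542] 0.0018094181614256633
pocket [ 0.00299114 -0.00133049  0.26697657] 0.0011413038899497712 [ 0.47639037 -0.03915148  0.06151063]
```

Emit:
jog_arm:
  deltas:
    - {"delta_pos": [0.002, -0.002, 0.03], "spin": 0, "claw": 15}
    - {"delta_pos": [0.002, -0.002, 0.06], "spin": 0, "claw": 15}
    - {"delta_pos": [0.002, -0.002, 0.09], "spin": 0, "claw": 15}
    - {"delta_pos": [0.002, -0.002, 0.12], "spin": 0, "claw": 15}
    - {"delta_pos": [0.002, -0.002, 0.15], "spin": 0, "claw": 15}
    - {"delta_pos": [0.002, -0.002, 0.15], "spin": 0, "claw": 15}

```text
clock: 7.42
tool_pos: [0.4766, -0.0408, 0.2878]
tcp_rot: [[-0.532, 0.847, -0.003], [0.847, 0.532, 0.001], [0.002, -0.002, -1.0]]
force: [-0.2, -0.3, -0.5]
grip_width: 0.0209
gripper_force: 58.9
```

Emit:
jog_arm:
  deltas:
    - {"delta_pos": [0, 0, 0.02], "spin": 0, "claw": 15}
    - {"delta_pos": [0, 0, 0.04], "spin": 0, "claw": 15}
    - {"delta_pos": [0, 0, 0.06], "spin": 0, "claw": 15}
    - {"delta_pos": [0, 0, 0.07], "spin": 0, "claw": 15}
    - {"delta_pos": [0, 0, 0.075], "spin": 0, "claw": 15}
    - {"delta_pos": [0, 0, 0.075], "spin": 0, "claw": 15}

```text
clock: 7.92
tool_pos: [0.4772, -0.0409, 0.2707]
tcp_rot: [[-0.532, 0.847, -0.0], [0.847, 0.532, 0.0], [0.0, -0.0, -1.0]]
force: [0.4, 0.3, -0.0]
grip_width: 0.0206
gripper_force: 58.9
```

Emit:
jog_arm:
  deltas:
    - {"delta_pos": [0, 0, 0.008], "spin": 0, "claw": 15}
    - {"delta_pos": [0, 0, 0.014], "spin": 0, "claw": 15}
    - {"delta_pos": [0, 0, 0.02], "spin": 0, "claw": 15}
    - {"delta_pos": [0, 0, 0.02], "spin": 0, "claw": 15}

```text
clock: 8.25
tool_pos: [0.4773, -0.0409, 0.2661]
tcp_rot: [[-0.532, 0.847, 0.0], [0.847, 0.532, -0.0], [-0.0, 0.0, -1.0]]
force: [-1.3, 0.4, 0.6]
grip_width: 0.0206
gripper_force: 58.9
```

Emit:
jog_arm:
  deltas:
    - {"delta_pos": [0, 0, 0.004], "spin": 0, "claw": 15}
    - {"delta_pos": [0, 0, 0.007], "spin": 0, "claw": 15}
    - {"delta_pos": [0, 0, 0.007], "spin": 0, "claw": 15}

```text
clock: 8.5
tool_pos: [0.4776, -0.0409, 0.2659]
tcp_rot: [[-0.532, 0.847, 0.002], [0.847, 0.532, -0.001], [-0.002, 0.001, -1.0]]
force: [-4.9, 2.3, 14.2]
grip_width: 0.0206
gripper_force: 60.2
```

The tube has bottomed out at the expected height, so I'll release it and rise.

Emit:
jog_arm:
  deltas:
    - {"delta_pos": [0, 0, -0.003], "spin": 0, "claw": 45}
    - {"delta_pos": [0, 0, -0.003], "spin": 0, "claw": 45}
    - {"delta_pos": [0, 0, -0.003], "spin": 0, "claw": 45}
    - {"delta_pos": [0, 0, -0.003], "spin": 0, "claw": 45}
    - {"delta_pos": [0, 0, -0.003], "spin": 0, "claw": 45}
    - {"delta_pos": [0, 0, -0.1], "spin": 0, "claw": 45}
    - {"delta_pos": [0, 0, -0.2], "spin": 0, "claw": 45}
    - {"delta_pos": [0, 0, -0.3], "spin": 0, "claw": 45}
    - {"delta_pos": [0, 0, -0.35], "spin": 0, "claw": 45}
    - {"delta_pos": [0, 0, -0.35], "spin": 0, "claw": 45}
    - {"delta_pos": [0, 0, -0.35], "spin": 0, "claw": 45}

```text
clock: 9.42
tool_pos: [0.4773, -0.041, 0.3519]
tcp_rot: [[-0.532, 0.847, 0.001], [0.847, 0.532, -0.0], [-0.001, 0.001, -1.0]]
force: [-0.4, -0.1, -0.5]
grip_width: 0.0447
gripper_force: 0.0
```

```bash
python3 go.py .5137 -.1012 .354 122; python3 - <<'E'
from workcell import robot
from h import *
d=robot.get_image("wrist");e=robot.get_image("side");t=robot.get_image("top");pickle.dump((d,e,t),open("hov3.pkl","wb"))
G=((70,80,40),(95,255,255))
gs=blobs(e,*G,(250,180,450,330));gw=blobs(d,*G,None,200);print(gs,gw)
print("side expected cap ctr",proj(e,[.4767,-.041,.112]))
if gw:print(cross(d,gw[0][0],e,gs[0][0]))
g=proj(e,[.49,-.07,.08]);x,y=map(int,g);c=e["img"][y-60:y+60,x-40:x+40];print(x-40,y-60)
cv2.imwrite("pics/w6.png",np.hstack([cv2.resize(d["img"],(400,300)).repeat(1,0) if 0 else cv2.copyMakeBorder(cv2.resize(d["img"],(400,300)),0,300,0,0,0),cv2.resize(c,(400,600))])[...,::-1])
E
```

```text
delta [-0.2815 -0.0049 -0.0081] spin 0.0034 pos [ 0.4773 -0.041   0.3519] yaw 122.15 F [-0.45 -0.12 -0.54] M [ 0.038 -0.065  0.036] w 0.0447 t 9.42
[([346.2, 253.7], [342, 249, 10, 11, 95])] [([321.0, 251.9], [303, 232, 37, 41, 1186])]
side expected cap ctr [346.50909178 255.03548759]
(array([ 0.47719148, -0.04127965,  0.11470416]), np.float64(0.0005981423922065206))
302 204
```

View pics/w6.png

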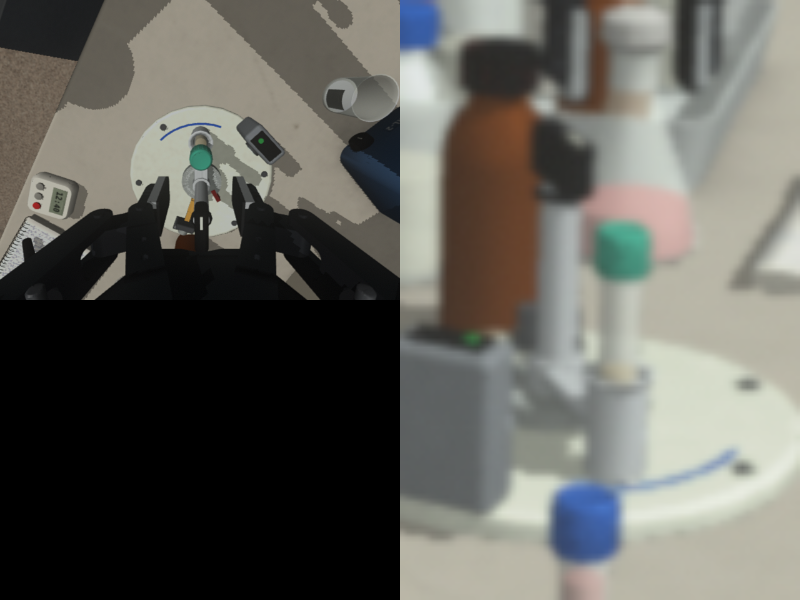

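The side crop shows the tube upright in the cup with its cap at the home height. Next is the knob.

Emit:
jog_arm:
  deltas:
    - {"delta_pos": [-0.12, -0.002, 0], "spin": 0, "claw": 45}
    - {"delta_pos": [-0.24, -0.005, 0], "spin": 0, "claw": 45}
    - {"delta_pos": [-0.28, -0.005, 0], "spin": 0, "claw": 45}
    - {"delta_pos": [-0.28, -0.005, 0.04], "spin": 0, "claw": 45}
    - {"delta_pos": [-0.28, -0.005, 0.1], "spin": 0, "claw": 45}
    - {"delta_pos": [-0.28, -0.005, 0.16], "spin": 0, "claw": 45}
    - {"delta_pos": [-0.28, -0.005, 0.22], "spin": 0, "claw": 45}
    - {"delta_pos": [-0.28, -0.005, 0.255], "spin": 0, "claw": 45}
    - {"delta_pos": [-0.28, -0.005, 0.255], "spin": 0, "claw": 45}

```text
clock: 10.32
tool_pos: [0.5118, -0.0997, 0.2848]
tcp_rot: [[-0.532, 0.846, -0.006], [0.846, 0.532, 0.003], [0.006, -0.004, -1.0]]
force: [-0.7, -0.6, 0.4]
grip_width: 0.0449
gripper_force: 0.0
```

Emit:
jog_arm:
  deltas:
    - {"delta_pos": [0, 0, 0], "spin": 0, "claw": 8}
    - {"delta_pos": [0, 0, 0], "spin": 0, "claw": 8}
    - {"delta_pos": [0, 0, 0], "spin": 0, "claw": 8}
    - {"delta_pos": [0, 0, 0], "spin": 0, "claw": 8}
    - {"delta_pos": [0, 0, 0], "spin": 0, "claw": 8}
    - {"delta_pos": [0, 0, 0], "spin": 0, "claw": 8}
    - {"delta_pos": [0, 0, 0], "spin": 0, "claw": 8}
    - {"delta_pos": [0, 0, 0], "spin": 0, "claw": 8}
    - {"delta_pos": [0, 0, 0], "spin": 0, "claw": 8}

```text
clock: 11.07
tool_pos: [0.5144, -0.1, 0.2889]
tcp_rot: [[-0.532, 0.847, 0.004], [0.847, 0.532, 0.001], [-0.001, 0.004, -1.0]]
force: [4.7, 5.0, -4.3]
grip_width: 0.0134
gripper_force: 58.6
```

```bash
python3 go.py .5137 -.1012 .288 122
```

```text
delta [-0.0027 -0.0051  0.0037] spin 0.0032 pos [ 0.5144 -0.1     0.2889] yaw 122.14 F [ 4.67  4.99 -4.34] M [ 0.848 -0.758  0.078] w 0.0134 t 11.07
```

Emit:
jog_arm:
  deltas:
    - {"delta_pos": [0, 0.003, 0], "spin": 0.05, "claw": 8}
    - {"delta_pos": [0, 0.003, 0], "spin": 0.1, "claw": 8}
    - {"delta_pos": [0, 0.003, 0], "spin": 0.15, "claw": 8}
    - {"delta_pos": [0, 0.003, 0], "spin": 0.2, "claw": 8}
    - {"delta_pos": [0, 0.003, 0], "spin": 0.25, "claw": 8}
    - {"delta_pos": [0, 0.003, 0], "spin": 0.3, "claw": 8}
    - {"delta_pos": [0, 0.003, 0], "spin": 0.35, "claw": 8}
    - {"delta_pos": [0, 0.003, 0], "spin": 0.38, "claw": 8}
    - {"delta_pos": [0, 0.003, 0], "spin": 0.38, "claw": 8}
    - {"delta_pos": [0, 0.003, 0], "spin": 0.38, "claw": 8}

```text
clock: 11.9
tool_pos: [0.5147, -0.0998, 0.2889]
tcp_rot: [[-0.26, 0.966, 0.003], [0.966, 0.26, 0.001], [-0.0, 0.003, -1.0]]
force: [3.8, 4.2, -1.6]
grip_width: 0.0133
gripper_force: 58.6
```

```bash
python3 go.py .5137 -.1012 .288 122; cat > look.py <<'E'
from workcell import robot
from h import *
for n in("wrist","top","side"):
    d=robot.get_image(n);pickle.dump(d,open(f"k_{n}.pkl","wb"))
    print(n,"brass",blobs(d,(14,130,60),(28,255,255),None,6),"red",blobs(d,(0,130,40),(8,255,255),None,6)[:4])
    print(n,"lugproj",proj(d,[.5145,-.1005,.09]))
E
python3 look.py
```

```text
delta [-0.0043 -0.0054  0.0037] spin -0.3765 pos [ 0.5147 -0.0998  0.2889] yaw 105.06 F [ 3.84  4.24 -1.65] M [ 0.662 -0.457 -0.023] w 0.0133 t 11.9
wrist brass [] red [([351.9, 270.3], [343, 258, 19, 26, 207]), ([31.9, 376.5], [25, 371, 15, 12, 143])]
wrist lugproj [320.42065417 277.02230902]
top brass [([617.8, 105.0], [574, 51, 66, 99, 4040]), ([583.0, 229.0], [578, 224, 13, 9, 37]), ([159.2, 243.3], [153, 238, 17, 11, 105]), ([189.1, 243.6], [183, 238, 16, 12, 113])] red [([511.0, 155.3], [503, 147, 17, 17, 71]), ([636.3, 185.9], [634, 185, 6, 3, 7]), ([633.7, 194.7], [631, 188, 9, 12, 26]), ([445.8, 349.5], [444, 348, 4, 4, 11])]
top lugproj [362.20169318 255.72274077]
side brass [] red [([286.0, 201.0], [280, 197, 13, 9, 108])]
side lugproj [333.94647756 254.49112651]
```

```bash
cat > feel.py <<'E'
from workcell import robot
from h import *
M=[]
for i in range(4):
    d=robot.get_image("wrist");s=robot.read_state();M.append(np.r_[s["ft_torque"][2],s["force"]])
R=s["tcp_rot"];print("Mz,F",np.mean(M,0).round(3),"sd",np.std(M,0)[0].round(3),"yaw",np.degrees(np.arctan2(R[1,0],R[0,0])).round(2),"t",round(s["clock"],2))
pickle.dump(d,open("kw.pkl","wb"))
A=s["tool_pos"].copy();A[2]=.09;a=proj(d,A)
for n,lo,hi in(("brass",(12,110,70),(30,255,255)),("red",(0,130,40),(8,255,255))):
    for c,st in blobs(d,lo,hi,(200,180,460,380),20):
        v=onz(d,*c,.09)-A;print(n,c,st,"ang",np.degrees(np.arctan2(v[1],v[0])).round(1),"r",np.hypot(v[0],v[1]).round(4))
E
python3 feel.py; python3 - <<'E'
from h import *
d=pickle.load(open("kw.pkl","rb"))
cv2.imwrite("pics/k1.png",cv2.resize(d["img"][160:400,180:480],None,fx=2.5,fy=2.5)[...,::-1])
E
```

```text
Mz,F [ 0.031  3.     4.569 -1.137] sd 0.015 yaw 105.06 t 12.25
red [351.8, 270.3] [343, 258, 19, 26, 208] ang 26.2 r 0.0163
```

View pics/k1.png

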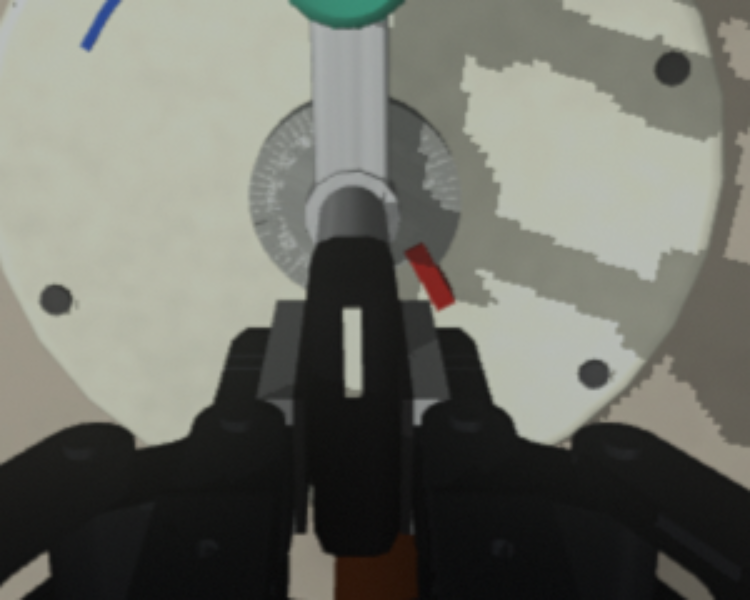

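The crop shows the red lug at (430,275), fixed relative to the knob, and the follower hidden behind the gripper. Re-reading the first top crop, the lug line and the follower line are about 47° apart, so I expect the notch near yaw 75. I'll go to about 92 and then take small steps by feel.

Emit:
jog_arm:
  deltas:
    - {"delta_pos": [0, 0.002, 0], "spin": 0.05, "claw": 8}
    - {"delta_pos": [0, 0.002, 0], "spin": 0.1, "claw": 8}
    - {"delta_pos": [0, 0.002, 0], "spin": 0.15, "claw": 8}
    - {"delta_pos": [0, 0.002, 0], "spin": 0.2, "claw": 8}
    - {"delta_pos": [0, 0.002, 0], "spin": 0.25, "claw": 8}
    - {"delta_pos": [0, 0.002, 0], "spin": 0.28, "claw": 8}
    - {"delta_pos": [0, 0.002, 0], "spin": 0.28, "claw": 8}
    - {"delta_pos": [0, 0.002, 0], "spin": 0.28, "claw": 8}

```text
clock: 12.92
tool_pos: [0.515, -0.0998, 0.2888]
tcp_rot: [[-0.043, 0.999, 0.002], [0.999, 0.043, 0.001], [0.001, 0.002, -1.0]]
force: [3.0, 4.8, 1.5]
grip_width: 0.0135
gripper_force: 59.0
```

```bash
python3 feel.py
```

```text
Mz,F [0.074 1.924 4.982 1.602] sd 0.039 yaw 92.47 t 13.12
red [352.0, 270.3] [343, 258, 19, 26, 221] ang 13.6 r 0.0163
```

Emit:
jog_arm:
  deltas:
    - {"delta_pos": [0, 0, 0], "spin": 0.03, "claw": 8}
    - {"delta_pos": [0, 0, 0], "spin": 0.06, "claw": 8}
    - {"delta_pos": [0, 0, 0], "spin": 0.09, "claw": 8}
    - {"delta_pos": [0, 0, 0], "spin": 0.09, "claw": 8}

```text
clock: 13.45
tool_pos: [0.515, -0.0998, 0.2889]
tcp_rot: [[0.029, 1.0, 0.002], [1.0, -0.029, 0.001], [0.001, 0.002, -1.0]]
force: [3.1, 4.9, 1.1]
grip_width: 0.0132
gripper_force: 58.7
```

```bash
python3 feel.py
```

```text
Mz,F [0.019 2.378 4.992 1.686] sd 0.02 yaw 88.41 t 13.65
red [351.8, 270.5] [342, 258, 20, 26, 221] ang 9.2 r 0.0162
```

Emit:
jog_arm:
  deltas:
    - {"delta_pos": [0, 0, 0], "spin": 0.03, "claw": 8}
    - {"delta_pos": [0, 0, 0], "spin": 0.05, "claw": 8}
    - {"delta_pos": [0, 0, 0], "spin": 0.05, "claw": 8}

```text
clock: 13.9
tool_pos: [0.515, -0.0998, 0.2889]
tcp_rot: [[0.068, 0.998, 0.002], [0.998, -0.068, 0.001], [0.001, 0.002, -1.0]]
force: [2.7, 4.4, 1.9]
grip_width: 0.0134
gripper_force: 58.6
```

```bash
python3 feel.py
```

```text
Mz,F [0.057 2.376 5.203 1.495] sd 0.039 yaw 86.16 t 14.1
red [351.9, 270.5] [342, 258, 20, 26, 223] ang 6.9 r 0.0163
```

Emit:
jog_arm:
  deltas:
    - {"delta_pos": [0, 0, 0], "spin": 0.02, "claw": 8}
    - {"delta_pos": [0, 0, 0], "spin": 0.04, "claw": 8}
    - {"delta_pos": [0, 0, 0], "spin": 0.04, "claw": 8}

```text
clock: 14.35
tool_pos: [0.515, -0.0998, 0.2889]
tcp_rot: [[0.099, 0.995, 0.002], [0.995, -0.099, 0.001], [0.001, 0.002, -1.0]]
force: [2.9, 5.0, 2.4]
grip_width: 0.0139
gripper_force: 58.6
```

```bash
python3 feel.py
```

```text
Mz,F [-0.018  2.033  4.848  1.191] sd 0.025 yaw 84.35 t 14.55
red [351.6, 270.9] [342, 258, 19, 27, 226] ang 4.4 r 0.0161
```

Emit:
jog_arm:
  deltas:
    - {"delta_pos": [0, 0, 0], "spin": 0.02, "claw": 8}
    - {"delta_pos": [0, 0, 0], "spin": 0.04, "claw": 8}
    - {"delta_pos": [0, 0, 0], "spin": 0.04, "claw": 8}

```text
clock: 14.8
tool_pos: [0.5149, -0.0998, 0.2888]
tcp_rot: [[0.13, 0.991, 0.002], [0.991, -0.13, 0.001], [0.001, 0.002, -1.0]]
force: [2.1, 5.4, 2.4]
grip_width: 0.0134
gripper_force: 58.6
```

```bash
python3 feel.py
```

```text
Mz,F [-0.07   1.864  4.391  1.347] sd 0.045 yaw 82.54 t 15.0
red [351.4, 271.3] [342, 258, 19, 27, 224] ang 1.9 r 0.016
```

Emit:
jog_arm:
  deltas:
    - {"delta_pos": [0, 0, 0], "spin": 0.02, "claw": 8}
    - {"delta_pos": [0, 0, 0], "spin": 0.04, "claw": 8}
    - {"delta_pos": [0, 0, 0], "spin": 0.04, "claw": 8}

```text
clock: 15.25
tool_pos: [0.5149, -0.0998, 0.2889]
tcp_rot: [[0.162, 0.987, 0.002], [0.987, -0.162, 0.001], [0.001, 0.002, -1.0]]
force: [2.9, 4.2, 2.6]
grip_width: 0.0132
gripper_force: 58.6
```

```bash
python3 feel.py
```

```text
Mz,F [-0.129  1.84   4.954  2.084] sd 0.017 yaw 80.74 t 15.45
brass [341.9, 276.1] [340, 272, 6, 8, 34] ang -9.9 r 0.0109
red [351.1, 271.4] [342, 259, 19, 26, 222] ang -0.1 r 0.0159
```

The torque has reversed, so the follower is pulling in. I'll continue until it returns to zero.

Emit:
jog_arm:
  deltas:
    - {"delta_pos": [0, 0, 0], "spin": 0.02, "claw": 8}
    - {"delta_pos": [0, 0, 0], "spin": 0.04, "claw": 8}
    - {"delta_pos": [0, 0, 0], "spin": 0.04, "claw": 8}

```text
clock: 15.7
tool_pos: [0.515, -0.0998, 0.2889]
tcp_rot: [[0.193, 0.981, 0.002], [0.981, -0.193, 0.001], [0.001, 0.002, -1.0]]
force: [2.5, 4.4, 2.4]
grip_width: 0.0136
gripper_force: 58.6
```

```bash
python3 feel.py
```

```text
Mz,F [-0.083  2.406  4.609  1.501] sd 0.025 yaw 78.94 t 15.9
brass [342.0, 274.5] [339, 268, 8, 12, 60] ang -6.9 r 0.011
red [351.1, 271.3] [342, 258, 19, 27, 229] ang -1.7 r 0.0159
```

Emit:
jog_arm:
  deltas:
    - {"delta_pos": [0, 0, 0], "spin": 0.02, "claw": 8}
    - {"delta_pos": [0, 0, 0], "spin": 0.03, "claw": 8}
    - {"delta_pos": [0, 0, 0], "spin": 0.03, "claw": 8}

```text
clock: 16.15
tool_pos: [0.515, -0.0998, 0.2889]
tcp_rot: [[0.215, 0.977, 0.002], [0.977, -0.215, 0.001], [0.001, 0.002, -1.0]]
force: [1.9, 4.9, 1.5]
grip_width: 0.0135
gripper_force: 58.6
```

```bash
python3 feel.py
```

```text
Mz,F [-0.02   2.148  4.809  1.54 ] sd 0.015 yaw 77.6 t 16.35
brass [342.1, 274.1] [338, 268, 11, 12, 85] ang -7.2 r 0.0111
red [351.7, 271.1] [342, 258, 19, 27, 225] ang -2.9 r 0.0162
```

Emit:
jog_arm:
  deltas:
    - {"delta_pos": [0, 0, 0], "spin": 0.02, "claw": 8}
    - {"delta_pos": [0, 0, 0], "spin": 0.02, "claw": 8}

```text
clock: 16.52
tool_pos: [0.515, -0.0998, 0.2889]
tcp_rot: [[0.231, 0.973, 0.002], [0.973, -0.231, 0.001], [0.001, 0.002, -1.0]]
force: [1.7, 3.6, 1.0]
grip_width: 0.0136
gripper_force: 58.9
```

```bash
python3 feel.py; python3 - <<'E'
from h import *
d=pickle.load(open("kw.pkl","rb"))
cv2.imwrite("pics/k2.png",cv2.resize(d["img"][190:340,260:460],None,fx=4,fy=4,interpolation=cv2.INTER_CUBIC)[...,::-1])
E
```

```text
Mz,F [0.047 2.852 4.567 1.185] sd 0.031 yaw 76.71 t 16.72
brass [342.2, 274.0] [338, 267, 11, 13, 100] ang -7.8 r 0.0111
red [351.8, 270.7] [342, 258, 20, 26, 225] ang -3.0 r 0.0163
```

View pics/k2.png

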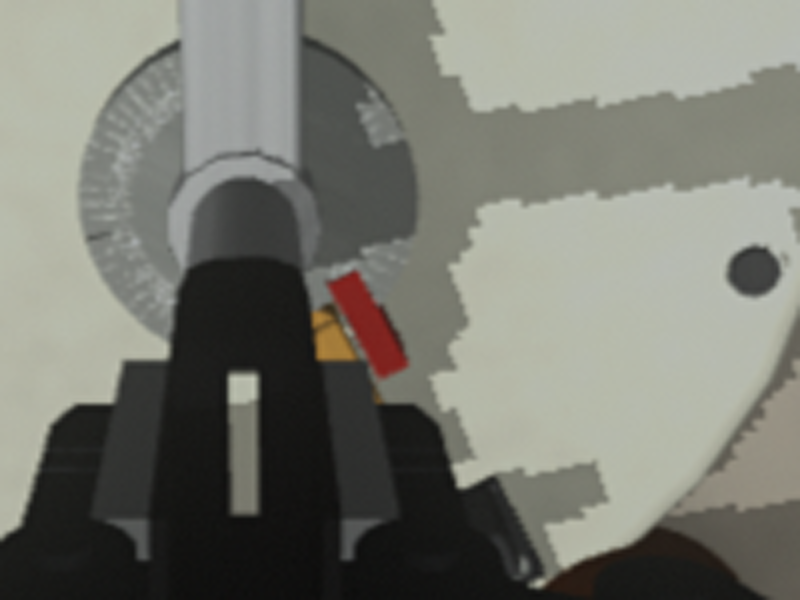

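The follower (brass, crop (335,335)) lies right alongside the red lug at (370,325), with its tip well inside the cam rim. The pull has vanished and the torque is barely positive, so it is in. I'll let go, rise and back off.

Emit:
jog_arm:
  deltas:
    - {"delta_pos": [0, 0, 0], "spin": -0.01, "claw": 45}
    - {"delta_pos": [0, 0, 0], "spin": -0.01, "claw": 45}
    - {"delta_pos": [0, 0, 0], "spin": -0.01, "claw": 45}
    - {"delta_pos": [0, 0, 0], "spin": -0.01, "claw": 45}
    - {"delta_pos": [0, 0, 0], "spin": -0.01, "claw": 45}
    - {"delta_pos": [0, 0, -0.1], "spin": -0.01, "claw": 45}
    - {"delta_pos": [0, 0, -0.2], "spin": -0.01, "claw": 45}
    - {"delta_pos": [0, 0, -0.3], "spin": -0.01, "claw": 45}
    - {"delta_pos": [0, 0, -0.4], "spin": -0.01, "claw": 45}
    - {"delta_pos": [0, 0, -0.5], "spin": -0.01, "claw": 45}
    - {"delta_pos": [0, 0, -0.5], "spin": -0.01, "claw": 45}
    - {"delta_pos": [0, 0, -0.5], "spin": -0.01, "claw": 45}

```text
clock: 17.72
tool_pos: [0.5148, -0.1005, 0.4145]
tcp_rot: [[0.222, 0.975, 0.003], [0.975, -0.222, -0.002], [-0.001, 0.004, -1.0]]
force: [0.4, -0.4, -0.4]
grip_width: 0.0444
gripper_force: 0.0
```

Emit:
jog_arm:
  deltas:
    - {"delta_pos": [-0.1, -0.15, 0], "spin": 0, "claw": 45}
    - {"delta_pos": [-0.2, -0.3, 0], "spin": 0, "claw": 45}
    - {"delta_pos": [-0.3, -0.45, 0], "spin": 0, "claw": 45}
    - {"delta_pos": [-0.4, -0.6, 0], "spin": 0, "claw": 45}
    - {"delta_pos": [-0.5, -0.7, 0], "spin": 0, "claw": 45}
    - {"delta_pos": [-0.6, -0.8, 0], "spin": 0, "claw": 45}
    - {"delta_pos": [-0.7, -0.9, 0], "spin": 0, "claw": 45}
    - {"delta_pos": [-0.7, -0.9, 0], "spin": 0, "claw": 45}
    - {"delta_pos": [-0.7, -0.9, 0], "spin": 0, "claw": 45}

```text
clock: 18.47
tool_pos: [0.2546, -0.2219, 0.412]
tcp_rot: [[0.229, 0.973, -0.001], [0.973, -0.229, 0.001], [0.001, -0.001, -1.0]]
force: [0.1, -0.1, 0.3]
grip_width: 0.045
gripper_force: 0.0
```

```bash
python3 - <<'E'
from workcell import robot
from h import *
t=robot.get_image("top");e=robot.get_image("side");pickle.dump((t,e),open("fin.pkl","wb"));t0=pickle.load(open("top.pkl","rb"))
box=(290,190,420,320)
for n,lo,hi in(("green",(70,80,40),(95,255,255)),("red",(0,110,40),(8,255,255)),("red2",(172,110,40),(180,255,255)),("brass",(12,110,70),(30,255,255))):
    print(n,"before",blobs(t0,lo,hi,box,4),"after",blobs(t,lo,hi,box,4))
gt=blobs(t,(70,80,40),(95,255,255),box,40);gs=blobs(e,(70,80,40),(95,255,255),(250,180,450,330))
print(gs,cross(t,gt[0][0],e,gs[0][0]) if gt and gs else"")
d=np.array(blobs(t0,(105,120,50),(125,255,255),(150,260,250,310))[0][0])-blobs(t,(105,120,50),(125,255,255),(150,260,250,310))[0][0];print("blue moved px",d)
E
```

```text
green before [] after [([329.4, 248.0], [324, 243, 11, 11, 98])]
red before [([364.0, 243.7], [362, 240, 5, 8, 18])] after [([373.4, 250.1], [369, 248, 10, 5, 27])]
red2 before [] after []
brass before [([384.2, 251.6], [375, 248, 20, 8, 80])] after [([381.8, 252.0], [374, 249, 17, 7, 65])]
[([320.0, 252.6], [315, 247, 11, 12, 118])] (array([ 0.53025691, -0.03371502,  0.11454735]), np.float64(0.001559974915917621))
blue moved px [0.1 0. ]
```

The brass tail has moved inward about 4 px (roughly 8 mm), which matches the notch floor. The tube is still home and the blue tube hasn't moved.

```bash
python3 -c "
from workcell import robot
print(robot.sign_off())"
```

```text
the job is handed in; nothing more can be done
None
```

The green-capped tube is seated upright and fully home in the pocket, and the knob is turned until the follower dropped into the notch, with only light torque at the stop. I let go and handed the job in after about 18.5 s; the sign-off gave no verdict.

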